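# Bolt the stud block and set the angle gauge to its mark

## Robot

A 7-joint arm with a two-finger parallel gripper is mounted at the origin on a cart in front of the work surface, level with it; the furniture and walls round the work are solid. World frame = base frame: x ahead of the robot, y to its left, z up, the work surface at z = 0. Lengths are in m, angles in rad, forces in N, time in s.
With the tool pointing down it reaches from about 0.4 to 0.85 m from the base axis. Payload 4.5 kg.
Tool frame: the origin (TCP) lies at the very end of the fingers, on their centre line; the grasp point (between the pads) lies 19 mm behind it; z points along the fingers, y is the line along which they close (so a half turn about z gives the same grasp; the last joint's range is limited). The gripper opens to 85 mm and grips with 20 to 120 N. Pads are 22 mm wide; open, the fingers measure 114 mm over their backs; the gripper's body (76 mm by 85 mm) begins 54 mm behind the grasp point. The pads swing forward as they close: fully open they stand 13 mm farther back than shut.
Start: joints at [1.289, 0.689, -0.195, 1.565, 0.157, 0.902, -0.215], TCP at [0.194, -0.594, 0.231] pointing down, gripper open.
Joint ranges: [-3.01, 3.01], [-0.46, 2.08], [-1.47, 1.51], [0.13, 2.56], [-1, 4.14], [0.04, 2.09], [-2.66, 2.66]. Speed limits (rad/s): [2.57, 2.57, 3.14, 3.14, 3.14, 3.14, 3.14].

## Interface

Orientations are given as a rotation vector (axis times angle).
In Python, from rig import bot, cams gives the robot as it stands. The module is installed in compiled form; this text tells all that it offers.
- The arm moves only by the tool apply_moves, never from a script. Its argument "plan" is a list of rows, each an object of numbers: "x", "y", "z": the shift along the world's x, y, z each as a share of 2 cm, from -1 to 1; "roll": the turn about the world's z as a share of 45 degrees, from -1 to 1; "grip": the opening, from 0 (shut) to 1 (fully open). A call has 1 to 10 rows; each row shifts and turns the commanded pose from where the row before left it; what a row does not reach is not made up. A row lasts 1/10 s, in which the tool goes at most 50 mm and 8.59 degrees, less where a joint would pass 70% of its speed; a pose out of reach is approached as far as the arm can. A call with a number of a shift or a turn outside -1 to 1 is refused whole. A call with a gripper value outside its range is refused whole. The fingers move at their own pace and stop on an object; the grip force is fixed at half the most. Time passes only in rows, so rows that do not move let the fingers close. It gives the time, the measured TCP pose, the force, the opening and the grip force at its end, in the units of the state.
- bot.state(): the state, without advancing time (a new reading comes with each control period).
- cams.camera(name): name is "scene" or "top" or "wrist"; returns a dict with "image" (384x512x3 uint8, red, green, blue), "range_z" (384x512 float32, m along the optical axis (not along the pixel's ray), 0 where there is no reading), "fx", "fy", "cx", "cy" (pixels), "R" (3x3) and "t" (3): a world point X has camera coordinates R X + t. Camera axes: x right, y down, z forward; pixel columns grow to the right and rows downward; lengths in m; the calibration is good to about 2 mm. The wrist camera is an equidistant fisheye: a pixel r from the principal point sees the ray r / f radians off the axis. A picture is of the moment at which its call begins.
- bot.hand_in(): hands the job in; it is judged then, once.
The state is a dict: "time_s": time; "joint_positions": joint angles; "dq": joint speeds; "joint_torque": joint torques, N m; "position": TCP position; "tcp_rot": TCP orientation; "contact_force": force on the tool from outside, world axes, zero at the start; "ft_torque": the same for the moment, N m; "width": finger opening in m; "finger_force": force on a finger pad.
Only numpy, scipy, OpenCV 4.12 (cv2) and the standard library are available. Lean on these libraries where they do the work, as an engineer would, in place of code of your own. Each camera call takes 0.05 s, during which the arm holds its last target. There are 200 camera calls.

## Task

Slide the barrel bolt on the stand fully home so that it locks the plaster block in its pocket. Then pick up the angle gauge by its black handle, rest the middle of its steel foot on the middle of the high ridge of the block, and rock it sideways until its hanging pointer settles inside the red mark on the dial. Finish while still holding the gauge there, foot pressed on the ridge, and do not disturb the tan cast, the jar or the dropper bottle.

Things in the scene. Friction and masses are not known exactly. Their poses are not given: they have to be found in the camera images.
- stand: fixed aluminium plate 110 (x) x 178 (y) x 10 mm high with a shallow pocket (lips 8 mm above the plate) for the plaster block and a barrel bolt on its left (+y) side. Origin: on the worktop under the middle of the pocket; the plate reaches from y = -53 to +125 mm. x points away from the robot at yaw 0, z up. The bolt's two steel guides stand 36 mm above the worktop at y = 53 and 109 mm.
- pocket (a point): centre of the pocket's floor, 10 mm above the worktop; the block's origin lies here when it is seated
- bolt (a joint): travel of the bolt along the stand's -y towards the block, m: 0 = fully drawn, 0.028 = fully home, its end stop (tip 23 mm inside the slot in the block's left side). It stays where it is left; friction about 1.5 N.
- bolt_knob (a point): top centre of the bolt's upright black knob, 74 mm above the worktop; the knob is a cylinder of diameter 16 mm, 34 mm tall (40 to 74 mm above the worktop), and moves with the bolt
- block: loose plaster block, 60 (x) x 70 (y) x 38 mm, 0.35 kg, standing in the pocket with about 2 mm play. Origin: centre of its underside. On top a high rounded ridge (radius 12 mm, 64 mm long with rounded ends, along the block's x, at y = 0, top 52 mm above the origin) and a lower one at y = +21 mm (top 44 mm).
- ridge_top (a point): middle of the top of the high ridge, about 62 mm above the worktop
- gauge: loose angle gauge, about 0.25 kg, 150 mm tall, standing upright on its flat steel foot (28 x 64 x 8 mm). Origin: centre of the foot's underside; z up the gauge; -x is the dial's face, turned to the robot at yaw 0; y to the left. Blue plate with white dial 112 (y) x 104 mm, 10 mm thick, 7 to 111 mm up; black flat handle 12 mm thick (x), 44 mm wide (y), 110 to 150 mm up. Pointer's pivot 98 mm up.
- gauge_grip (a point): centre of the gauge's black handle, 130 mm above the foot's underside, where to grip it across its 12 mm thickness
- pointer (a joint): swing of the weighted black pointer on the gauge, rad: 0 with the gauge upright, positive when its tip stands towards the gauge's +y. It hangs by gravity: rolling the gauge by +a about its own x makes it read -a (leaning the top to the right, -y, makes it negative); it settles in about a second.
- mark (a joint): where the red mark stands on the dial, rad, same zero and sign as the pointer; it lies between -0.33 and -0.15 (right of the middle) and stays there. The pointer is on the mark when both joints are equal.
- pointer_tip (a point): tip of the pointer, 70 mm below its pivot
- mark_tip (a point): middle of the red mark (12 mm wide along the arc, 15 mm tall), 70 mm from the pivot
- tan_cast: tan plaster dental cast 54 x 69 x 28 mm, bystander; origin under its centre
- blue_jar: small white jar with a blue cap, 36 mm across, 43 mm tall, bystander; origin under its centre
- dropper: small white dropper bottle, 26 mm across, 56 mm tall, bystander; origin under its centre
Things that resemble listed ones, but are neither listed nor needed, are in the scene too. There is more than one size of the gauge; the job needs the middle-sized.

How it is judged:
On the way, in this order (a step that is already met when the one before it is completed fails the run):
1. the bolt is fully home (within 3 mm of its stop) and the block is seated (value of joint bolt above 0.025 m and distance between block and pocket below 0.006 m), for 0.2 s.
2. the held gauge's foot rests on the high ridge (contact force between gauge and block above 0.5 N and contact force between the fingers and gauge above 1 N and distance between gauge and ridge_top below 0.02 m), for 0.1 s.
At the end, for the whole second after the job is handed in: Bolt within 3 mm of home, block within 6 mm of its seat; the fingers hold the gauge (over 1 N), its foot presses on the block (over 0.5 N), foot's middle within 20 mm of the ridge's; the pointer's tip is at rest within 6 mm of the middle of the red mark (all of step 1 and all of step 2 and distance between pointer_tip and mark_tip below 0.006 m and velocity of joint pointer between -0.3 and 0.3 rad/s and linear speed of gauge below 0.02 m/s); the arm keeps its last pose, push and grip.
It fails at once if a bystander is moved more than 20 mm (distance of any of tan_cast, blue_jar, dropper from where it was at the start of the episode above 0.02 m).
It also fails if it takes over 53 s, if anything falls off the work surface, if the arm or the gripper's body presses on something with over 40 N, if the wrist force passes 120 N, or if a joint passes its speed limit or range.

## Working session

There is one attempt and no reset: what is moved stays moved. The work goes in short steps, Python scripts to look and compute and a tool call to move; the robot and the scene stay as the last step left them, time stands still between calls to the robot, and variables do not carry over. Pictures are saved under pics/ and viewed, at most 10 in all, crops included, and the job is handed in when it is done.

Besides the shell and the picture viewer there is one more tool, called after "Request:" as name([rows], argument=value, ...), one row to a line, values as JSON. apply_moves: Moves the arm, as the interface text tells. Shift numbers are shares of 2 cm and turn numbers shares of 45 degrees, none past 1 either way. Its arguments: {"type":"object","properties":{"plan":{"type":"array","items":{"type":"object","properties":{"x":{"type":"number"},"y":{"type":"number"},"z":{"type":"number"},"roll":{"type":"number"},"grip":{"type":"number"}}}}},"required":["plan"]}

```bash
mkdir -p pics
cat > h.py <<'E'
import numpy as np, cv2
from rig import bot, cams
def save(c,n): cv2.imwrite('pics/'+n, c['image'][:,:,::-1])
def pts(c):
    z=c['range_z']; v,u=np.mgrid[:384,:512]
    P=np.stack([(u-c['cx'])/c['fx']*z,(v-c['cy'])/c['fy']*z,z],-1)
    return (P-c['t'])@c['R']
def ray(c,u,v):
    d=np.array([(u-c['cx'])/c['fx'],(v-c['cy'])/c['fy'],1.])@c['R']
    return -c['R'].T@c['t'], d
def plane(c,u,v,h):
    o,d=ray(c,u,v); return o+d*(h-o[2])/d[2]
E
python3 - <<'E'
from h import *
import pickle
s=bot.state(); print(s['time_s'],s['position'],s['tcp_rot'],s['width'])
D={}
for n in('scene','top'):
    c=cams.camera(n); D[n]=c; print(n,c['fx'],c['cx'],c['cy'],-c['R'].T@c['t'],c['R'][2])
pickle.dump(D,open('d.pkl','wb'))
im=np.vstack([D['scene']['image'],D['top']['image']])[:,:,::-1]
for n in D: cv2.imwrite(f'pics/{n}0.png',cv2.resize(D[n]['image'][:,:,::-1],(800,600),interpolation=cv2.INTER_CUBIC))
E
```

```text
0.0 [ 0.19388372 -0.59347193  0.23044577] [-3.10065139e+00 -4.93900886e-01  6.45240526e-04] 0.08531907892794457
scene 461.46201027410615 259.7854017734304 188.045814813948 [0.10944312 0.72112614 0.74857139] [ 0.44234225 -0.67990477 -0.58486138]
top 471.6618357345942 252.63397961761 198.75797020863277 [ 0.41505046 -0.01283898  1.08828578] [ 0.14177249 -0.02323937 -0.98962644]
```

View pics/scene0.png

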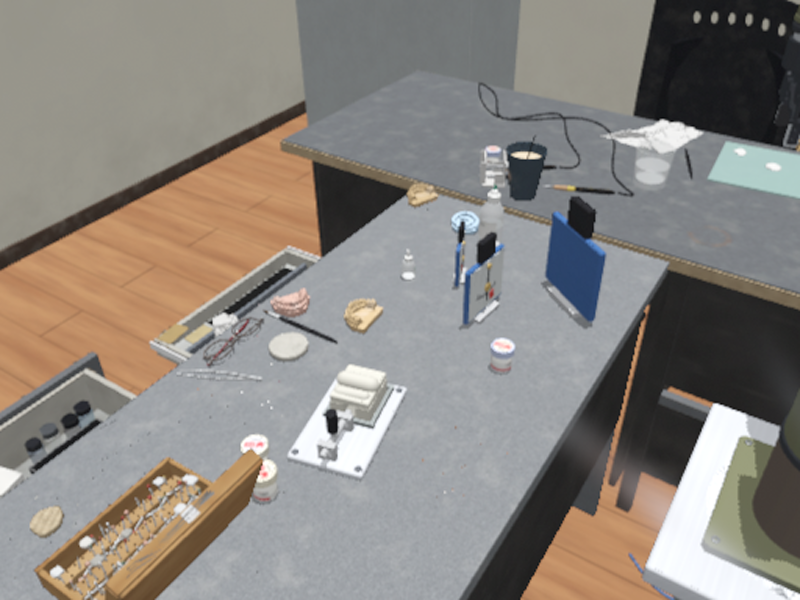

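View pics/top0.png

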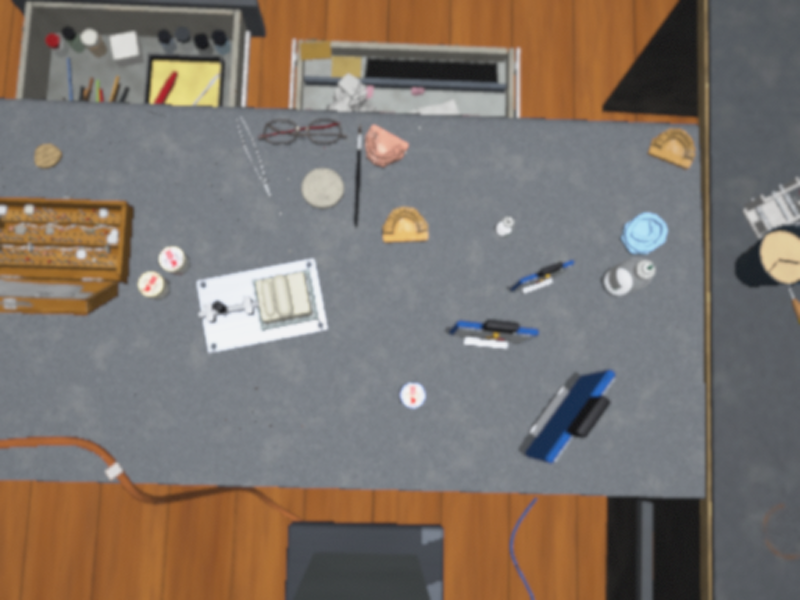

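The scene view shows the stand at about (350,425), the knob at (332,420) and three gauges, with the middle-sized one at (482,280). In the top view the stand is at (262,305), the knob at (219,308), the middle gauge at (497,330), and the jar at (413,395).

Run:
```python
from h import *
import pickle
D=pickle.load(open('d.pkl','rb'))
t,s=D['top'],D['scene']
def rect(P): 
    r=cv2.minAreaRect(P[:,:2].astype(np.float32)*1000); return np.round(r[0],1),np.round(r[1],1),round(r[2],1),len(P)
def box(c,u0,u1,v0,v1):
    m=np.zeros((384,512),bool); m[int(v0/1.5625):int(v1/1.5625),int(u0/1.5625):int(u1/1.5625)]=1; return m
Pt,Ps=pts(t),pts(s)
hsv={n:cv2.cvtColor(D[n]['image'],cv2.COLOR_RGB2HSV) for n in D}
def show(name,P,m): 
    Q=P[m]; print(name,rect(Q),'z',np.round(np.percentile(Q[:,2],[2,50,98]),4),'mean',np.round(Q.mean(0),4))
for n,P,bs,bg in(('top',Pt,(190,335,250,360),(440,545,310,355)),('scene',Ps,(285,410,360,475),(455,508,225,330))):
    H,S,V=[hsv[n][...,i].astype(int) for i in range(3)]
    m=box(D[n],*bs)
    show(n+' plate',P,m&(V>150)&(abs(P[...,2]-.010)<.006))
    show(n+' block',P,m&(P[...,2]>.044)&(S>15)&(V>120))
    show(n+' ridge',P,m&(P[...,2]>.058)&(V>120))
    show(n+' knob',P,m&(V<60)&(P[...,2]>.03))
    show(n+' knobtop',P,m&(V<70)&(P[...,2]>.068))
    g=box(D[n],*bg)
    show(n+' blue',P,g&(H>100)&(H<125)&(S>150)&(P[...,2]>.01))
    show(n+' handle',P,g&(V<50)&(P[...,2]>.115))
    show(n+' handletop',P,g&(V<60)&(P[...,2]>.143))
    show(n+' foot',P,g&(V>150)&(S<40)&(P[...,2]<.02))
    r=g&(S>150)&((H<8)|(H>172)); 
    if r.sum(): show(n+' red',P,r)
w=cv2.resize(s['image'][135:215,280:335,::-1],None,fx=7,fy=7,interpolation=cv2.INTER_CUBIC)
b=cv2.resize(s['image'][225:305,180:265,::-1],None,fx=4.6,fy=7,interpolation=cv2.INTER_CUBIC)
cv2.imwrite('pics/c1.png',np.hstack([w,b]))
```

```text
top plate (array([573.8, 160.7]), array([113.4, 181.1]), 13.2, 2179) z [0.0062 0.0108 0.0152] mean [0.5675 0.1706 0.0107]
top block (array([534.3,  73.6]), array([274.2, 107.6]), 57.4, 501) z [0.0456 0.0528 1.0883] mean [0.572  0.1271 0.077 ]
top ridge (array([526.4,  79.6]), array([274.2,  92.7]), 58.4, 253) z [0.0582 0.0619 1.0883] mean [0.5635 0.1156 0.1637]
top knob (array([556.4, 205. ]), array([1., 6.]), 56.4, 7) z [0.0555 0.0608 0.0688] mean [0.5563 0.205  0.0613]
top knobtop (array([557.4, 207.3]), array([8.5, 5. ]), 78.8, 6) z [0.0692 0.0733 0.0758] mean [0.5575 0.207  0.073 ]
top blue (array([ 499.1, -105.4]), array([ 59.5, 242.9]), 28.5, 73) z [0.108  0.111  0.1179] mean [ 0.5353 -0.1672  0.1248]
top handle (array([ 530.6, -169.6]), array([36.7,  3.2]), 80.7, 29) z [0.1265 0.1402 0.1494] mean [ 0.5309 -0.1695  0.1389]
top handletop (array([ 531.5, -169.1]), array([36.8,  3.5]), 78.4, 20) z [0.1434 0.1482 0.1521] mean [ 0.532  -0.1666  0.1479]
top foot (array([ 525.5, -174.2]), array([68.4, 13.2]), 85.2, 175) z [-0.0014  0.0081  0.0152] mean [ 0.5258 -0.1733  0.0071]
scene 
[... 550 characters left out ...]
7) z [0.0692 0.0725 0.2644] mean [0.5476 0.2269 0.0906]
scene blue (array([ 572.6, -163.8]), array([  5.1, 120.5]), 35.9, 32) z [0.0161 0.0717 0.1078] mean [ 0.5733 -0.1631  0.0686]
scene handle (array([331.3, 270.9]), array([  25.2, 1003.6]), 24.8, 127) z [0.1157 0.1328 0.149 ] mean [ 0.5294 -0.1581  0.138 ]
scene handletop (array([331.9, 269.6]), array([  23.6, 1006.3]), 24.9, 48) z [0.1431 0.1481 0.7486] mean [ 0.5163 -0.1309  0.1726]
scene foot (array([ 600.8, -282.3]), array([103.1, 352.7]), 26.3, 828) z [-0.0038 -0.0006  0.0118] mean [ 5.698e-01 -2.416e-01  4.000e-04]
scene red (array([ 530.2, -189.4]), array([0.1, 5.2]), 20.7, 3) z [0.0257 0.0296 0.0356] mean [ 0.5303 -0.1898  0.0304]
```

View pics/c1.png

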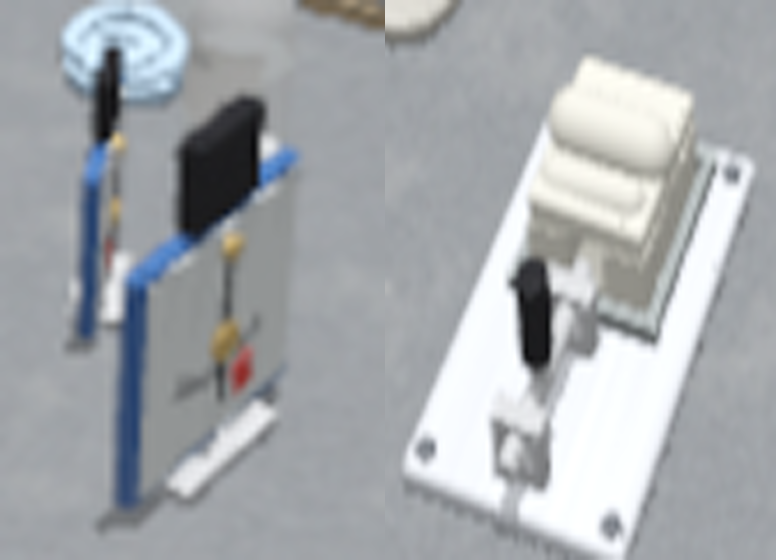

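The crop shows the middle gauge's black handle at the top centre, with the red mark right of the pointer. The knob is drawn and the block is seated, with its high ridge on the far (-y) side.

```bash
cat >> h.py <<'E'
def mask(c,u0,u1,v0,v1,f):
    h=cv2.cvtColor(c['image'],cv2.COLOR_RGB2HSV).astype(int); m=np.zeros((384,512),bool)
    m[int(v0/1.5625):int(v1/1.5625),int(u0/1.5625):int(u1/1.5625)]=1
    m&=f(h[...,0],h[...,1],h[...,2])&(c['range_z']>.1)
    n,l,st,_=cv2.connectedComponentsWithStats(m.astype(np.uint8),connectivity=8)
    return l==1+np.argmax(st[1:,4])
def tri(c1,p1,c2,p2):
    (a,d),(b,e)=ray(c1,*p1),ray(c2,*p2)
    k=np.linalg.lstsq(np.stack([d,-e],1),b-a,rcond=None)[0]
    P,Q=a+k[0]*d,b+k[1]*e; return (P+Q)/2,np.linalg.norm(P-Q)
E
python3 - <<'E'
from h import *
import pickle
D=pickle.load(open('d.pkl','rb'))
t,s=D['top'],D['scene']; Pt,Ps=pts(t),pts(s)
blk=lambda H,S,V:V<65; blue=lambda H,S,V:(H>100)&(H<125)&(S>150)&(V>60); wh=lambda H,S,V:(V>165)&(S<30)
def ctr(m): v,u=np.nonzero(m); return u.mean(),v.mean()
def line(name,m,c,h):
    v,u=np.nonzero(m); P=np.array([plane(c,a,b,h)[:2] for a,b in zip(u,v)])*1000
    r=cv2.minAreaRect(P.astype(np.float32)); vx,vy,x,y=cv2.fitLine(P.astype(np.float32),cv2.DIST_HUBER,0,.01,.01).ravel()
    print(name,len(P),np.round(r[0],1),np.round(r[1],1),round(r[2],1),'line deg',round(np.degrees(np.arctan2(vy,vx)),1))
mh=mask(t,470,530,318,336,blk); ms=mask(s,472,500,230,266,blk)
for h in(.15,.14,.13):line('handle top@%g'%h,mh,t,h)
mb=mask(t,445,545,312,345,blue); line('blue',mb,t,.111)
mf=mask(t,460,512,335,350,wh); line('foot',mf,t,.008)
print('tri handle',tri(t,ctr(mh),s,ctr(ms)))
Q=Ps[ms]; print('handle scene med',np.median(Q,0)); Q=Pt[mh]; print(np.median(Q,0),mh.sum(),ms.sum())
mk=mask(t,205,232,298,318,blk); nk=mask(s,322,342,405,437,blk)
kt=mk; print('knob',ctr(mk),mk.sum(),nk.sum(),tri(t,ctr(mk),s,ctr(nk)),np.median(Ps[nk],0),plane(t,*ctr(mk),.07))
# top rim of knob from scene
v,u=np.nonzero(nk); print('knob scene bbox',u.min(),u.max(),v.min(),v.max(),plane(s,u[v<v.min()+5].mean(),v.min()+2.5,.074))
box=np.zeros((384,512),bool)
for n,P,b in(('top',Pt,(250,335,260,340)),('scene',Ps,(330,392,362,420))):
    m=np.zeros((384,512),bool); m[int(b[2]/1.5625):int(b[3]/1.5625),int(b[0]/1.5625):int(b[1]/1.5625)]=1
    z=P[...,2]; q=P[m&(z>.056)&(z<.075)]; r=cv2.minAreaRect((q[:,:2]*1000).astype(np.float32)); print(n,'ridge',len(q),q.mean(0),r,'ztop',np.percentile(q[:,2],90))
# dial axis: red mark and pointer on dial plane
for nm,f in(('red',lambda H,S,V:(S>130)&((H<8)|(H>172))),('gold',lambda H,S,V:(H>12)&(H<30)&(S>110))):
    m=mask(s,470,505,260,320,f); print(nm,m.sum(),ctr(m),np.median(Ps[m],0))
E
```

```text
handle top@0.15 58 [ 530.  -168.8] [40.1  9.9] 78.4 line deg 85.4
handle top@0.14 58 [ 531.3 -170.5] [40.6 10. ] 78.4 line deg 85.4
handle top@0.13 58 [ 532.5 -172.1] [41.  10.1] 78.4 line deg 85.4
blue 41 [ 539.9 -135.6] [33.6  5.4] 87.0 line deg 87.0
foot 144 [ 526.4 -174.1] [65.5 12.1] 85.4 line deg 85.0
tri handle (array([ 0.53362968, -0.17017675,  0.13196765]), np.float64(0.00252687126640149))
handle scene med [ 0.53232116 -0.16510567  0.13407245]
[ 0.53106459 -0.1693272   0.14168602] 58 153
knob (np.float64(141.7), np.float64(197.7)) 10 85 (array([0.56014023, 0.208371  , 0.05460636]), np.float64(0.005029964462020035)) [0.55726073 0.21538702 0.06445091] [0.55577875 0.2038103  0.07      ]
knob scene bbox 208 215 263 277 [0.55782131 0.21493634 0.074     ]
top ridge 254 [0.58001018 0.12375841 0.06074538] ((580.6285400390625, 128.1800537109375), (60.62208938598633, 35.36703109741211), 2.954836130142212) ztop 0.06409464437511399
scene ridge 178 [0.5764426  0.14014032 0.06119331] ((560.42578125, 160.2298126220703), (56.47018814086914, 101.02068328857422), 30.999509811401367) ztop 0.07143733901444589
red 3 (np.float64(314.0), np.float64(188.0)) [ 0.53075667 -0.19073439  0.02964936]
gold 7 (np.float64(311.7142857142857), np.float64(183.28571428571428)) [ 0.52937837 -0.17147324  0.05827693]
```

Request:
apply_moves([
  {"x": 0.6,"y": 0.8,"z": 0.6,"roll": 0.1,"grip": 0.5},
  {"x": 0.6,"y": 1,"z": 0.6,"roll": 0.1,"grip": 0.5},
  {"x": 0.6,"y": 1,"z": 0.6,"roll": 0.1,"grip": 0.5},
  {"x": 0.6,"y": 1,"z": 0.6,"roll": 0.1,"grip": 0.5},
  {"x": 0.6,"y": 1,"z": 0.6,"roll": 0.1,"grip": 0.5},
  {"x": 0.6,"y": 1,"roll": 0.1,"grip": 0.5},
  {"x": 0.6,"y": 1,"roll": 0.1,"grip": 0.5},
  {"x": 0.6,"y": 1,"roll": 0.1,"grip": 0.5},
  {"x": 0.6,"y": 1,"roll": 0.1,"grip": 0.5},
  {"x": 0.6,"y": 1,"roll": 0.1,"grip": 0.5},
])

```text
validation failed for argument at $.pl...
```

Request:
apply_moves([
  {"x": 0.6,"y": 1,"roll": 0.1,"grip": 0.5},
  {"x": 0.6,"y": 1,"roll": 0.1,"grip": 0.5},
  {"x": 0.6,"y": 1,"roll": 0.1,"grip": 0.5},
  {"x": 0.6,"y": 1,"roll": 0.1,"grip": 0.5},
  {"x": 0.6,"y": 1,"roll": 0.1,"grip": 0.5},
  {"x": 0.6,"y": 1,"roll": 0.1,"grip": 0.5},
  {"x": 0.6,"y": 1,"roll": 0.1,"grip": 0.5},
  {"x": 0.6,"y": 1,"roll": 0.1,"grip": 0.5},
  {"x": 0.6,"y": 1,"roll": 0.1,"grip": 0.5},
  {"x": 0.6,"y": 1,"grip": 0.5},
])

```text
validation failed for argument at $.pl...
```

Request:
apply_moves([
  {"x": 0.3,"y": 1,"grip": 0.5},
  {"x": 0.3,"y": 1,"grip": 0.5},
  {"x": 0.3,"y": 1,"grip": 0.5},
  {"x": 0.3,"y": 1,"grip": 0.5},
  {"x": 0.3,"y": 1,"grip": 0.5},
  {"x": 0.3,"y": 1,"grip": 0.5},
  {"x": 0.3,"y": 1,"grip": 0.5},
  {"x": 0.3,"y": 1,"grip": 0.5},
  {"x": 0.3,"y": 1,"grip": 0.5},
  {"x": 0.3,"y": 1,"grip": 0.5},
])

```text
validation failed for argument at $.pl...
```

Request:
apply_moves([
  {"x": 0.6,"y": 0.8,"z": 0.6,"roll": 0.1,"grip": 0.5},
])

```text
time_s: 0.2
position: [0.2028, -0.5787, 0.2413]
tcp_rot: [-3.079, -0.61, 0.005]
contact_force: [-0.3, -0.5, 0.2]
width: 0.0731
finger_force: 0.0
```

Request:
apply_moves([
  {"x": 0.6,"y": 0.95,"z": 0.6,"roll": 0.1,"grip": 0.5},
  {"x": 0.6,"y": 0.95,"z": 0.6,"roll": 0.1,"grip": 0.5},
  {"x": 0.6,"y": 0.95,"z": 0.6,"roll": 0.1,"grip": 0.5},
  {"x": 0.6,"y": 0.95,"z": 0.6,"roll": 0.1,"grip": 0.5},
  {"x": 0.6,"y": 0.95,"z": 0.0,"roll": 0.1,"grip": 0.5},
  {"x": 0.6,"y": 0.95,"z": 0.0,"roll": 0.1,"grip": 0.5},
  {"x": 0.6,"y": 0.95,"z": 0.0,"roll": 0.1,"grip": 0.5},
  {"x": 0.6,"y": 0.95,"z": 0.0,"roll": 0.1,"grip": 0.5},
  {"x": 0.6,"y": 0.95,"z": 0.0,"roll": 0.1,"grip": 0.5},
  {"x": 0.6,"y": 0.95,"z": 0.0,"roll": 0.1,"grip": 0.5},
])

```text
time_s: 1.2
position: [0.327, -0.3865, 0.2912]
tcp_rot: [-2.605, -1.756, -0.0]
contact_force: [0.3, -0.5, -0.7]
width: 0.0426
finger_force: 0.0
```

Request:
apply_moves([
  {"x": 0.6,"y": 1.0,"z": 0.0,"roll": 0.1,"grip": 0.5},
  {"x": 0.6,"y": 1.0,"z": 0.0,"roll": 0.1,"grip": 0.5},
  {"x": 0.6,"y": 1.0,"z": 0.0,"roll": 0.1,"grip": 0.5},
  {"x": 0.6,"y": 1.0,"z": 0.0,"roll": 0.1,"grip": 0.5},
  {"x": 0.6,"y": 1.0,"z": 0.0,"roll": 0.1,"grip": 0.5},
  {"x": 0.6,"y": 1.0,"z": 0.0,"roll": 0.1,"grip": 0.5},
  {"x": 0.6,"y": 1.0,"z": 0.0,"roll": 0.1,"grip": 0.5},
  {"x": 0.6,"y": 1.0,"z": 0.0,"roll": 0.0,"grip": 0.5},
  {"x": 0.6,"y": 1.0,"z": 0.0,"roll": 0.0,"grip": 0.5},
  {"x": 0.6,"y": 1.0,"z": 0.0,"roll": 0.0,"grip": 0.5},
])

```text
time_s: 2.2
position: [0.4468, -0.1863, 0.2913]
tcp_rot: [2.034, 2.394, 0.0]
contact_force: [0.6, 0.3, 1.1]
width: 0.0429
finger_force: 0.0
```

Request:
apply_moves([
  {"x": 0.5,"y": 1.0,"z": 0.0,"roll": 0.0,"grip": 0.5},
  {"x": 0.5,"y": 1.0,"z": 0.0,"roll": 0.0,"grip": 0.5},
  {"x": 0.5,"y": 1.0,"z": 0.0,"roll": 0.0,"grip": 0.5},
  {"x": 0.5,"y": 1.0,"z": 0.0,"roll": 0.0,"grip": 0.5},
  {"x": 0.5,"y": 1.0,"z": 0.0,"roll": 0.0,"grip": 0.5},
  {"x": 0.5,"y": 1.0,"z": 0.0,"roll": 0.0,"grip": 0.5},
  {"x": 0.5,"y": 1.0,"z": 0.0,"roll": 0.0,"grip": 0.5},
  {"x": 0.5,"y": 1.0,"z": 0.0,"roll": 0.0,"grip": 0.5},
  {"x": 0.5,"y": 1.0,"z": 0.0,"roll": 0.0,"grip": 0.5},
  {"x": 0.5,"y": 1.0,"z": 0.0,"roll": 0.0,"grip": 0.5},
])

```text
time_s: 3.2
position: [0.5463, 0.0139, 0.2912]
tcp_rot: [-2.034, -2.394, -0.0]
contact_force: [0.5, -0.3, 0.2]
width: 0.0424
finger_force: 0.0
```

Request:
apply_moves([
  {"x": 0.07,"y": 0.98,"z": -0.2,"roll": 0.09,"grip": 0.5},
  {"x": 0.07,"y": 0.98,"z": -0.6,"roll": 0.0,"grip": 0.5},
  {"x": 0.07,"y": 0.98,"z": -0.8,"roll": 0.0,"grip": 0.5},
  {"x": 0.07,"y": 0.98,"z": -0.8,"roll": 0.0,"grip": 0.5},
  {"x": 0.07,"y": 0.98,"z": -0.8,"roll": 0.0,"grip": 0.5},
  {"x": 0.07,"y": 0.98,"z": -0.8,"roll": 0.0,"grip": 0.5},
  {"x": 0.07,"y": 0.98,"z": -0.8,"roll": 0.0,"grip": 0.5},
  {"x": 0.07,"y": 0.98,"z": -0.8,"roll": 0.0,"grip": 0.5},
  {"x": 0.07,"y": 0.98,"z": -0.8,"roll": 0.0,"grip": 0.5},
  {"x": 0.07,"y": 0.98,"z": -0.8,"roll": 0.0,"grip": 0.5},
])

```text
time_s: 4.2
position: [0.5591, 0.2095, 0.1464]
tcp_rot: [-1.946, -2.466, 0.001]
contact_force: [-0.2, 0.8, 0.1]
width: 0.0426
finger_force: 0.0
```

```bash
cat >> h.py <<'E'
def wray(c,u,v):
    x,y=(u-c['cx'])/c['fx'],(v-c['cy'])/c['fy']; r=np.hypot(x,y)+1e-9
    d=np.array([np.sin(r)*x/r,np.sin(r)*y/r,np.cos(r)])@c['R']; return -c['R'].T@c['t'],d
def wproj(c,X):
    p=c['R']@X+c['t']; q=np.hypot(p[0],p[1]); r=np.arctan2(q,p[2]); return c['cx']+c['fx']*r*p[0]/q,c['cy']+c['fy']*r*p[1]/q
E
python3 - <<'E'
from h import *
c=cams.camera('wrist'); print(bot.state()['position'],bot.state()['tcp_rot']); import pickle; pickle.dump(c,open('w1.pkl','wb'))
save(c,'w1.png')
for n,X in(('knob',(.561,.211,.074)),('ridge',(.581,.126,.062)),('tcp',bot.state()['position'])): print(n,wproj(c,np.array(X)))
E
```

```text
[0.55740178 0.21390041 0.14428478] [-1.93759922e+00 -2.46636366e+00 -6.30552484e-04]
knob (np.float64(257.7940845454436), np.float64(200.03848554298708))
ridge (np.float64(257.02465421478325), np.float64(288.5318788920956))
tcp (np.float64(253.46662075835468), np.float64(232.27482436009126))
```

View pics/w1.png

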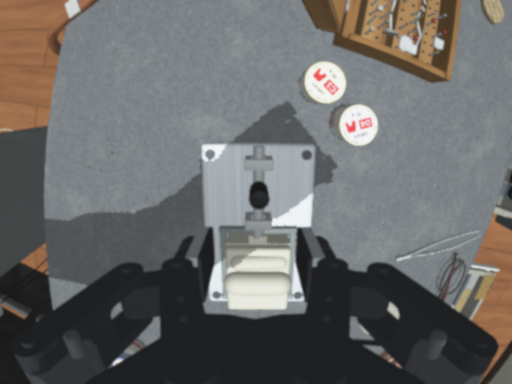

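The wrist view shows the knob at (259,194), between the fingers sideways, with the bolt pointing at the block below it and the ridge at (257,288).

Run:
```python
from h import *
import pickle; c=pickle.load(open('w1.pkl','rb'))
i=c['image'].max(2)[170:225,245:273]; 
for r in i[::2]: print(' '.join('%3d'%x for x in r[::2]))
z=c['range_z'][170:225:4,259]; print(np.round(z,3), -c['R'].T@c['t'])
for v in(181,186,190,194,198,204):
    o,d=wray(c,259,v); print(v,o+d*(.074-o[2])/d[2])
```

```text
159 158 158 157 142 139 146 149 146 142 155 160 161 160
177 176 177 174 136 128 144 149 138 134 168 180 179 177
178 176 178 175 135 128 145 149 137 133 168 180 180 178
178 176 177 175 136 128 145 148 137 132 168 180 180 178
178 176 177 175 135 128 144 147 136 134 170 180 179 178
177 175 177 174 133 119 122 123 122 134 172 179 179 178
177 175 176 168 111  66  51  47  61 101 162 179 179 177
177 175 171 129  57  27  27  26  25  44 114 170 179 177
177 175 157  71  27  25  26  26  26  26  53 143 177 177
177 174 139  48  25  26  26  25  25  24  31 114 175 177
176 172 118  35  26  27  31  33  29  26  26  95 170 176
176 172 111  31  30  37  44  46  43  38  31  72 160 177
175 171 107  32  38  44  46  48  47  45  40  58 155 177
175 168 100  37  41  43  45  45  45  45  42  51 145 175
175 164  90  37  40  41  42  44  43  42  42  44 122 174
174 166  99  38  38  39  41  41  41  40  41  45 123 174
174 170 122  46  37  38  39  40  39  40  39  60 150 175
174 172 150  73  37  36  37  37  38  38  44 100 166 176
174 172 169 133  66  38  35  36  37  44  95 155 176 176
173 172 173 168 116  80  69  64  68  96 155 175 176 176
170 165 166 165 133 125 132 130 122 130 164 171 171 174
147 118 117 118 116 130 143 143 131 113 121 123 128 164
132  96  96 105 114 130 143 143 130 112 101  95 101 156
128  96  98 120 124 130 142 143 130 127 112  95  99 146
123  96  97 119 122 127 138 138 127 124 110  95  98 140
129 117 117 121 122 123 126 125 122 121 118 115 115 147
144 147 148 149 149 149 150 149 150 150 150 150 151 181
141 148 148 149 149 149 150 150 151 151 151 152 152 194
[0.258 0.264 0.264 0.247 0.236 0.224 0.223 0.223 0.225 0.226 0.274 0.273
 0.275 0.269] [0.54406031 0.27399406 0.28836788]
181 [0.55841378 0.22552728 0.074     ]
186 [0.55931294 0.22181406 0.074     ]
190 [0.56003821 0.21882083 0.074     ]
194 [0.56076912 0.21580605 0.074     ]
198 [0.56150598 0.2127684  0.074     ]
204 [0.56262321 0.20816599 0.074     ]
```

Request:
apply_moves([
  {"x": 0.1,"y": -0.05,"z": -0.9,"roll": 0.0,"grip": 0.5},
  {"x": 0.1,"y": -0.05,"z": -0.9,"roll": 0.0,"grip": 0.5},
  {"x": 0.0,"y": 0.0,"z": -0.9,"roll": 0.0,"grip": 0.5},
  {"x": 0.0,"y": 0.0,"z": -0.9,"roll": 0.0,"grip": 0.5},
  {"x": 0.0,"y": 0.0,"z": -0.7,"roll": 0.0,"grip": 0.5},
  {"x": 0.0,"y": 0.0,"z": -0.6,"roll": 0.0,"grip": 0.5},
  {"x": 0.0,"y": 0.0,"z": 0.0,"roll": 0.0,"grip": 0.5},
  {"x": 0.0,"y": 0.0,"z": 0.0,"roll": 0.0,"grip": 0.1},
  {"x": 0.0,"y": 0.0,"z": 0.0,"roll": 0.0,"grip": 0.1},
  {"x": 0.0,"y": 0.0,"z": 0.0,"roll": 0.0,"grip": 0.1},
])

```text
time_s: 5.25
position: [0.5633, 0.2059, 0.0502]
tcp_rot: [-1.952, -2.461, 0.001]
contact_force: [-3.5, -0.7, 4.4]
width: 0.0143
finger_force: 58.5
```

Request:
apply_moves([
  {"x": 0.04,"y": -0.18,"z": 0.0,"roll": 0.0,"grip": 0.1},
  {"x": 0.04,"y": -0.18,"z": 0.0,"roll": 0.0,"grip": 0.1},
  {"x": 0.04,"y": -0.18,"z": 0.0,"roll": 0.0,"grip": 0.1},
  {"x": 0.04,"y": -0.18,"z": 0.0,"roll": 0.0,"grip": 0.1},
  {"x": 0.04,"y": -0.18,"z": 0.0,"roll": 0.0,"grip": 0.1},
  {"x": 0.04,"y": -0.18,"z": 0.0,"roll": 0.0,"grip": 0.1},
  {"x": 0.04,"y": -0.18,"z": 0.0,"roll": 0.0,"grip": 0.1},
  {"x": 0.04,"y": -0.1,"z": 0.0,"roll": 0.0,"grip": 0.1},
  {"x": 0.0,"y": 0.0,"z": 0.0,"roll": 0.0,"grip": 0.1},
])

```text
time_s: 6.15
position: [0.569, 0.1819, 0.0502]
tcp_rot: [-1.947, -2.46, -0.005]
contact_force: [-6.6, 4.3, 6.4]
width: 0.0138
finger_force: 58.7
```

Request:
apply_moves([
  {"x": 0.05,"y": -0.15,"z": 0.0,"roll": 0.0,"grip": 0.1},
  {"x": 0.04,"y": -0.15,"z": 0.0,"roll": 0.0,"grip": 0.1},
  {"x": 0.0,"y": 0.0,"z": 0.0,"roll": 0.0,"grip": 0.1},
  {"x": 0.0,"y": 0.0,"z": 0.0,"roll": 0.0,"grip": 0.1},
])

```text
time_s: 6.55
position: [0.5691, 0.1818, 0.0503]
tcp_rot: [-1.939, -2.459, -0.013]
contact_force: [-8.9, 12.7, 3.3]
width: 0.0138
finger_force: 58.5
```

Request:
apply_moves([
  {"x": 0.03,"y": -0.15,"z": 0.0,"roll": 0.0,"grip": 0.1},
  {"x": 0.0,"y": 0.0,"z": 0.0,"roll": 0.0,"grip": 0.1},
  {"x": 0.0,"y": 0.0,"z": 0.0,"roll": 0.0,"grip": 0.1},
])

```text
time_s: 6.85
position: [0.5691, 0.1818, 0.0503]
tcp_rot: [-1.935, -2.459, -0.018]
contact_force: [-10.5, 17.4, 2.8]
width: 0.0138
finger_force: 58.5
```

Request:
apply_moves([
  {"x": 0.0,"y": 0.25,"z": 0.0,"roll": 0.0,"grip": 0.5},
  {"x": 0.0,"y": 0.0,"z": 0.0,"roll": 0.0,"grip": 0.5},
  {"x": 0.0,"y": 0.0,"z": 0.0,"roll": 0.0,"grip": 0.5},
  {"x": 0.0,"y": 0.0,"z": 0.5,"roll": 0.0,"grip": 0.5},
  {"x": 0.0,"y": 0.0,"z": 0.9,"roll": 0.0,"grip": 0.5},
  {"x": 0.0,"y": 0.0,"z": 0.9,"roll": 0.0,"grip": 0.5},
  {"x": 0.0,"y": 0.0,"z": 0.9,"roll": 0.0,"grip": 0.5},
  {"x": 0.0,"y": 0.0,"z": 0.9,"roll": 0.0,"grip": 0.5},
  {"x": 0.0,"y": 0.0,"z": 0.9,"roll": 0.0,"grip": 0.5},
  {"x": 0.0,"y": 0.0,"z": 0.0,"roll": 0.0,"grip": 0.5},
])

```text
time_s: 7.85
position: [0.5751, 0.1747, 0.1524]
tcp_rot: [1.952, 2.457, 0.008]
contact_force: [0.7, 1.7, -0.3]
width: 0.0427
finger_force: 0.0
```

Run:
```python
from h import *
c=cams.camera('wrist'); t=cams.camera('top'); print(bot.state()['position'],bot.state()['tcp_rot'])
save(c,'w2.png')
import pickle; pickle.dump(c,open('w2.pkl','wb'))
for n,X in(('knobhome',(.5683,.1845,.074)),('knobstart',(.5617,.212,.074)),('ridge',(.581,.126,.062))): print(n,wproj(c,np.array(X)))
cv2.imwrite('pics/w2c.png',cv2.resize(c['image'][100:330,170:340,::-1],None,fx=2.6,fy=2.6,interpolation=cv2.INTER_CUBIC))
```

```text
[0.57338866 0.17387671 0.14971834] [1.95326793e+00 2.45908538e+00 7.12816954e-04]
knobhome (np.float64(248.4896571526028), np.float64(185.15316419161735))
knobstart (np.float64(248.01110797833212), np.float64(148.32473445092364))
ridge (np.float64(248.2237139899581), np.float64(248.87997921790813))
```

View pics/w2c.png

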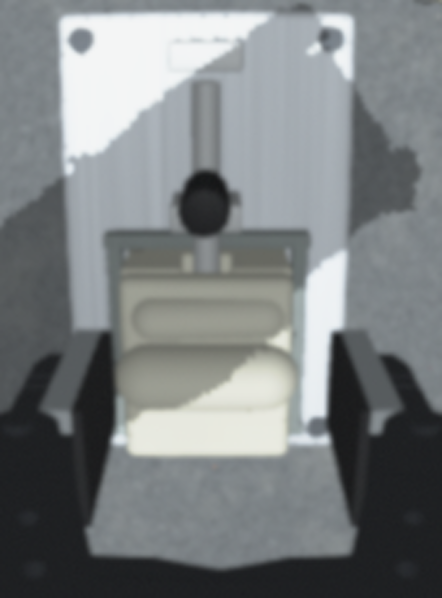

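The bolt is pushed to the front guide: the knob is at (205,205) in the crop and the rod enters the block's slot. The high ridge is centred at about (206,377).

Run:
```python
from h import *
import pickle; c=pickle.load(open('w2.pkl','rb'))
def at(u,v,z):
    o,d=wray(c,u,v); return np.round(o+d*(z-o[2])/d[2],4)
f=lambda x,y:(170+x/2.6,100+y/2.6)
print('knob',at(*f(205,212),.074),'ridge',at(*f(206,377),.060),at(*f(118,377),.055),at(*f(296,377),.055))
print('plate corners',[at(*f(*p),.01) for p in((62,15),(353,14))])
```

```text
knob [0.5679 0.1873 0.074 ] ridge [0.5812 0.1289 0.06  ] [0.5523 0.1195 0.055 ] [0.6118 0.1333 0.055 ]
plate corners [array([0.5025, 0.2334, 0.01  ]), array([0.6065, 0.2575, 0.01  ])]
```

Request:
apply_moves([
  {"x": -0.11,"y": -0.95,"z": 0.8,"roll": -0.04,"grip": 0.5},
  {"x": -0.11,"y": -0.95,"z": 0.8,"roll": -0.04,"grip": 0.5},
  {"x": -0.11,"y": -0.95,"z": 0.8,"roll": -0.04,"grip": 0.5},
  {"x": -0.11,"y": -0.95,"z": 0.2,"roll": -0.04,"grip": 0.5},
  {"x": -0.11,"y": -0.95,"z": 0.0,"roll": -0.04,"grip": 0.5},
  {"x": -0.11,"y": -0.95,"z": 0.0,"roll": -0.04,"grip": 0.5},
  {"x": -0.11,"y": -0.95,"z": 0.0,"roll": -0.04,"grip": 0.5},
  {"x": -0.11,"y": -0.95,"z": 0.0,"roll": -0.04,"grip": 0.5},
  {"x": -0.11,"y": -0.95,"z": 0.0,"roll": -0.04,"grip": 0.5},
  {"x": -0.11,"y": -0.95,"z": 0.0,"roll": -0.04,"grip": 0.5},
])

```text
time_s: 8.95
position: [0.5501, -0.0166, 0.2003]
tcp_rot: [-2.315, -2.123, 0.003]
contact_force: [-0.0, -0.1, 0.4]
width: 0.0426
finger_force: 0.0
```

Request:
apply_moves([
  {"x": -0.11,"y": -0.95,"z": 0.0,"roll": 0.0,"grip": 0.5},
  {"x": -0.11,"y": -0.95,"z": 0.0,"roll": 0.0,"grip": 0.5},
  {"x": -0.11,"y": -0.95,"z": 0.0,"roll": 0.0,"grip": 0.5},
  {"x": -0.11,"y": -0.95,"z": 0.0,"roll": 0.0,"grip": 0.5},
  {"x": -0.11,"y": -0.95,"z": 0.0,"roll": 0.0,"grip": 0.5},
  {"x": -0.11,"y": -0.95,"z": 0.0,"roll": 0.0,"grip": 0.5},
  {"x": -0.11,"y": -0.95,"z": 0.0,"roll": 0.0,"grip": 0.5},
  {"x": -0.11,"y": -0.55,"z": 0.0,"roll": 0.0,"grip": 0.5},
  {"x": 0.0,"y": 0.0,"z": 0.0,"roll": 0.0,"grip": 0.5},
  {"x": 0.0,"y": 0.0,"z": 0.0,"roll": 0.0,"grip": 0.5},
])

```text
time_s: 9.95
position: [0.5332, -0.1585, 0.201]
tcp_rot: [-2.312, -2.125, -0.001]
contact_force: [-0.1, 0.2, -0.1]
width: 0.0425
finger_force: 0.0
```

Run:
```python
from h import *
c=cams.camera('wrist'); print(bot.state()['position'],bot.state()['tcp_rot'])
import pickle; pickle.dump(c,open('w3.pkl','wb'))
p=np.array(wproj(c,np.array((.532,-.17,.15)))); print(p)
save(c,'w3.png')
```

```text
[ 0.53346837 -0.1578924   0.20117249] [-2.31132129e+00 -2.12652245e+00 -1.32697790e-03]
[254.38041464 226.18929461]
```

View pics/w3.png

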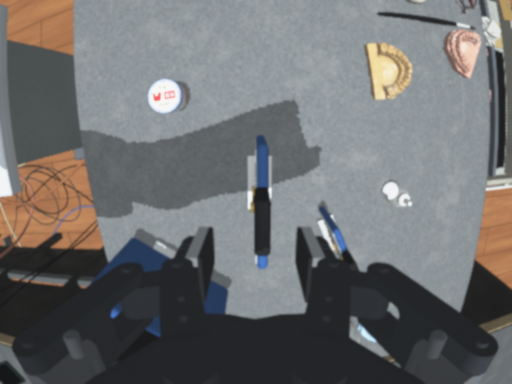

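The wrist view shows the middle gauge's handle at about (262,188-255). It is upright in the picture, so aligned with the fingers, but some 7 px right of their midline (255).

Run:
```python
from h import *
import pickle; c=pickle.load(open('w3.pkl','rb'))
def at(u,v,z):
    o,d=wray(c,u,v); return np.round(o+d*(z-o[2])/d[2],4)
print(-c['R'].T@c['t'])
m=(c['image'].max(2)<70); m[:,:245]=0;m[:,280:]=0;m[:180]=0;m[262:]=0
n,l,st,ce=cv2.connectedComponentsWithStats(m.astype(np.uint8)); 
for a,b in zip(st[1:],ce[1:]): 
    if a[4]>30: print(a,b)
for v in(190,200,215,230,245,254):
    r=np.nonzero(m[v])[0]; print(v,r.min(),r.max(),at(r.mean(),v,.15))
P=c['range_z'][185:260:8,262]; print(np.round(P,3))
print('plate ends',at(262.5,136,.111),at(262.5,268,.111))
```

```text
[ 0.53911221 -0.09252096  0.34305776]
[254 188  16  67 966] [261.7505176  221.07763975]
190 255 266 [ 0.5383 -0.1443  0.15  ]
200 254 268 [ 0.5381 -0.1513  0.15  ]
215 255 269 [ 0.5379 -0.1622  0.15  ]
230 255 269 [ 0.5371 -0.1733  0.15  ]
245 255 269 [ 0.5362 -0.185   0.15  ]
254 259 265 [ 0.5356 -0.1923  0.15  ]
[0.241 0.22  0.204 0.203 0.206 0.207 0.209 0.211 0.212 0.256]
plate ends [ 0.5432 -0.1115  0.111 ] [ 0.5343 -0.2266  0.111 ]
```

Request:
apply_moves([
  {"x": 0.1,"y": -0.3,"z": 0.0,"roll": 0.0,"grip": 0.5},
  {"x": 0.08,"y": -0.3,"z": -0.5,"roll": 0.0,"grip": 0.5},
  {"x": 0.0,"y": 0.0,"z": -0.8,"roll": 0.0,"grip": 0.5},
  {"x": 0.0,"y": 0.0,"z": -0.8,"roll": 0.0,"grip": 0.5},
  {"x": 0.0,"y": 0.0,"z": -0.8,"roll": 0.0,"grip": 0.5},
  {"x": 0.0,"y": 0.0,"z": -0.8,"roll": 0.0,"grip": 0.5},
  {"x": 0.0,"y": 0.0,"z": -0.6,"roll": 0.0,"grip": 0.5},
  {"x": 0.0,"y": 0.0,"z": 0.0,"roll": 0.0,"grip": 0.5},
  {"x": 0.0,"y": 0.0,"z": 0.0,"roll": 0.0,"grip": 0.5},
])

```text
time_s: 10.9
position: [0.5371, -0.1713, 0.1152]
tcp_rot: [-2.313, -2.125, -0.0]
contact_force: [0.8, 0.7, 0.2]
width: 0.0428
finger_force: 0.0
```

Request:
apply_moves([
  {"x": 0.0,"y": 0.0,"z": 0.0,"roll": 0.0,"grip": 0.05},
  {"x": 0.0,"y": 0.0,"z": 0.0,"roll": 0.0,"grip": 0.05},
  {"x": 0.0,"y": 0.0,"z": 0.0,"roll": 0.0,"grip": 0.05},
  {"x": 0.0,"y": 0.0,"z": 0.0,"roll": 0.0,"grip": 0.05},
  {"x": 0.0,"y": 0.0,"z": 0.0,"roll": 0.0,"grip": 0.05},
])

```text
time_s: 11.4
position: [0.5377, -0.1714, 0.1161]
tcp_rot: [2.312, 2.124, 0.002]
contact_force: [0.0, 0.5, 6.3]
width: 0.0112
finger_force: 59.9
```

Request:
apply_moves([
  {"x": 0.0,"y": 0.0,"z": 0.4,"roll": 0.0,"grip": 0.05},
  {"x": 0.0,"y": 0.0,"z": 0.8,"roll": 0.0,"grip": 0.05},
  {"x": 0.0,"y": 0.0,"z": 0.9,"roll": 0.0,"grip": 0.05},
  {"x": 0.0,"y": 0.0,"z": 0.9,"roll": 0.0,"grip": 0.05},
  {"x": 0.0,"y": 0.2,"z": 0.9,"roll": 0.0,"grip": 0.05},
  {"x": 0.1,"y": 0.4,"z": 0.8,"roll": 0.0,"grip": 0.05},
  {"x": 0.1,"y": 0.6,"z": 0.3,"roll": 0.04,"grip": 0.05},
  {"x": 0.1,"y": 0.8,"z": 0.0,"roll": 0.04,"grip": 0.05},
  {"x": 0.1,"y": 0.8,"z": 0.0,"roll": 0.04,"grip": 0.05},
  {"x": 0.1,"y": 0.8,"z": 0.0,"roll": 0.04,"grip": 0.05},
])

```text
time_s: 12.4
position: [0.5463, -0.0973, 0.2144]
tcp_rot: [-2.17, -2.269, 0.001]
contact_force: [0.2, 0.4, -3.8]
width: 0.0112
finger_force: 58.6
```

Request:
apply_moves([
  {"x": 0.2,"y": 0.9,"z": 0.0,"roll": 0.04,"grip": 0.05},
  {"x": 0.2,"y": 0.9,"z": 0.0,"roll": 0.04,"grip": 0.05},
  {"x": 0.2,"y": 0.9,"z": 0.0,"roll": 0.04,"grip": 0.05},
  {"x": 0.2,"y": 0.9,"z": 0.0,"roll": 0.04,"grip": 0.05},
  {"x": 0.2,"y": 0.9,"z": 0.0,"roll": 0.04,"grip": 0.05},
  {"x": 0.2,"y": 0.9,"z": 0.0,"roll": 0.04,"grip": 0.05},
  {"x": 0.2,"y": 0.9,"z": 0.0,"roll": 0.0,"grip": 0.05},
  {"x": 0.2,"y": 0.9,"z": 0.0,"roll": 0.0,"grip": 0.05},
  {"x": 0.1,"y": 0.7,"z": 0.0,"roll": 0.0,"grip": 0.05},
  {"x": 0.0,"y": 0.5,"z": 0.0,"roll": 0.0,"grip": 0.05},
])

```text
time_s: 13.4
position: [0.5812, 0.0706, 0.2154]
tcp_rot: [-1.95, -2.463, -0.001]
contact_force: [-0.0, -0.6, -3.7]
width: 0.0112
finger_force: 58.6
```

Request:
apply_moves([
  {"x": 0.0,"y": 0.5,"z": 0.0,"roll": 0.0,"grip": 0.05},
  {"x": 0.0,"y": 0.5,"z": 0.0,"roll": 0.0,"grip": 0.05},
  {"x": 0.0,"y": 0.5,"z": 0.0,"roll": 0.0,"grip": 0.05},
  {"x": 0.0,"y": 0.4,"z": 0.0,"roll": 0.0,"grip": 0.05},
  {"x": 0.0,"y": 0.2,"z": -0.2,"roll": 0.0,"grip": 0.05},
  {"x": 0.0,"y": 0.0,"z": -0.2,"roll": 0.0,"grip": 0.05},
  {"x": 0.0,"y": 0.0,"z": 0.0,"roll": 0.0,"grip": 0.05},
  {"x": 0.0,"y": 0.0,"z": 0.0,"roll": 0.0,"grip": 0.05},
])

```text
time_s: 14.2
position: [0.5808, 0.1098, 0.2069]
tcp_rot: [1.954, 2.46, -0.002]
contact_force: [-0.2, 0.0, -3.0]
width: 0.0114
finger_force: 58.5
```

Run:
```python
from h import *
import pickle
s=cams.camera('scene'); w=cams.camera('wrist'); st=bot.state(); print(st['position'],st['tcp_rot'],st['contact_force'])
pickle.dump((s,w),open('d4.pkl','wb'))
a=s['image'][180:300,190:290,::-1]; a=cv2.resize(a,None,fx=5,fy=5,interpolation=cv2.INTER_CUBIC)
b=w['image'][100:330,200:310,::-1]; b=cv2.resize(b,(287,600),interpolation=cv2.INTER_CUBIC)
cv2.imwrite('pics/c4.png',np.hstack([a,b]))
```

```text
[0.58105584 0.11007856 0.2072798 ] [ 1.95348438e+00  2.46006871e+00 -3.31717444e-04] [-0.42646379  0.15776701 -2.09843488]
```

View pics/c4.png

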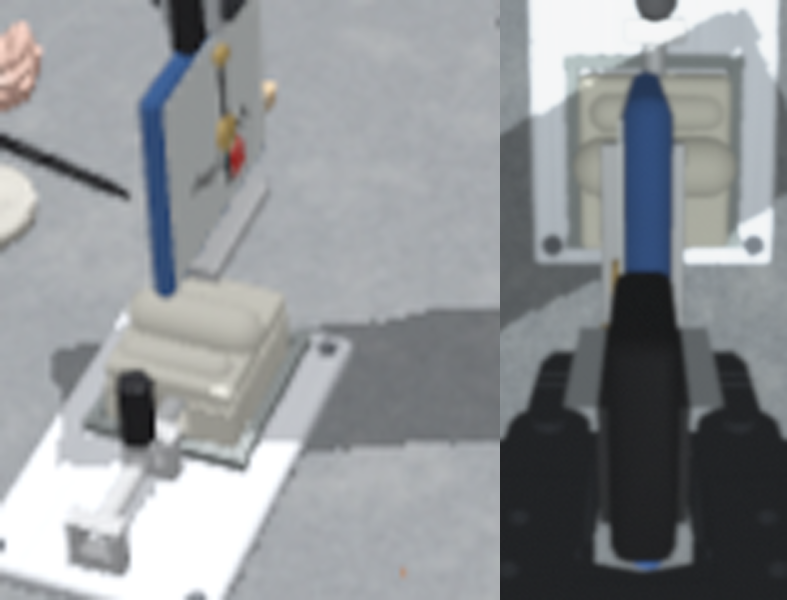

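The scene crop shows the upright gauge held above the ridge, with the pointer at (222,165) and the red mark at (237,157). The wrist crop shows the foot's left end at about row 148, parallel to the stand.

```bash
cat >> h.py <<'E'
def dial(s,tcp,yaw,u0,u1,v0,v1):
    "pixel masks on the dial plane (7 mm in front of the gauge middle) -> (y,z) of red, gold in the gauge plane"
    n=np.array([np.cos(yaw),np.sin(yaw),0]); l=np.array([-np.sin(yaw),np.cos(yaw),0]); P0=np.array(tcp)-.007*n
    h=cv2.cvtColor(s['image'],cv2.COLOR_RGB2HSV).astype(int); H,S,V=h[...,0],h[...,1],h[...,2]
    b=np.zeros((384,512),bool); b[v0:v1,u0:u1]=1
    out={}
    for k,m in(('red',(S>130)&((H<8)|(H>172))),('gold',(H>12)&(H<32)&(S>90)&(V>90)),('dark',(V<75))):
        v,u=np.nonzero(b&m); Q=[]
        for a,c in zip(u,v):
            o,d=ray(s,a,c); X=o+d*(n@(P0-o))/(n@d)-P0; Q.append((l@X*1000,X[2]*1000))
        out[k]=np.array(Q)
    return out
E
python3 - <<'E'
from h import *
import pickle
s,w=pickle.load(open('d4.pkl','rb'))
o,d=wray(w,255.6,156.7); print('foot end',o+d*(.099-o[2])/d[2])
o,d=wray(w,248.8,128); print('plate end',o+d*(.202-o[2])/d[2])
tcp=np.array([.5811,.1101,.2073]); q=dial(s,tcp,np.radians(13.2),222,245,188,222)
for k in q: print(k,len(q[k]),np.round(q[k].mean(0),1)); 
print(np.round(q['gold'][np.argsort(q['gold'][:,1])]).tolist()); print(np.round(q['red']).tolist()); print(np.round(q['dark']).tolist())
E
```

```text
foot end [0.57516374 0.13777535 0.099     ]
plate end [0.56498691 0.16617675 0.202     ]
red 9 [-15.1 -82.5]
gold 23 [ -6.3 -49.6]
dark 15 [23.3 -5.3]
[[-6.0, -70.0], [-12.0, -69.0], [-6.0, -68.0], [-12.0, -67.0], [-7.0, -65.0], [-13.0, -64.0], [-1.0, -64.0], [-7.0, -63.0], [-13.0, -62.0], [-2.0, -61.0], [-7.0, -60.0], [-2.0, -59.0], [-8.0, -58.0], [-2.0, -56.0], [-8.0, -55.0], [-2.0, -54.0], [-6.0, -25.0], [-11.0, -24.0], [-6.0, -23.0], [-6.0, -20.0], [-1.0, -19.0], [-7.0, -18.0], [-1.0, -17.0]]
[[-17.0, -78.0], [-11.0, -77.0], [-17.0, -81.0], [-11.0, -79.0], [-16.0, -83.0], [-22.0, -88.0], [-11.0, -82.0], [-16.0, -86.0], [-16.0, -89.0]]
[[37.0, 14.0], [32.0, 11.0], [27.0, 8.0], [23.0, 5.0], [18.0, 1.0], [37.0, 12.0], [32.0, 9.0], [28.0, 6.0], [23.0, 3.0], [18.0, -1.0], [33.0, 7.0], [28.0, 4.0], [23.0, 0.0], [-5.0, -78.0], [-5.0, -80.0]]
```

Request:
apply_moves([
  {"x": 0.05,"y": 0.2,"z": 0.0,"roll": 0.0,"grip": 0.05},
  {"x": 0.05,"y": 0.17,"z": 0.0,"roll": 0.0,"grip": 0.05},
  {"x": 0.0,"y": 0.0,"z": -0.3,"roll": 0.0,"grip": 0.05},
  {"x": 0.0,"y": 0.0,"z": -0.3,"roll": 0.0,"grip": 0.05},
  {"x": 0.0,"y": 0.0,"z": -0.3,"roll": 0.0,"grip": 0.05},
  {"x": 0.0,"y": 0.0,"z": -0.3,"roll": 0.0,"grip": 0.05},
  {"x": 0.0,"y": 0.0,"z": 0.0,"roll": 0.0,"grip": 0.05},
])

```text
time_s: 15.0
position: [0.5822, 0.1176, 0.182]
tcp_rot: [-1.952, -2.46, 0.003]
contact_force: [-0.5, 0.2, -2.2]
width: 0.0113
finger_force: 58.5
```

Request:
apply_moves([
  {"x": 0.0,"y": 0.1,"z": 0.0,"roll": 0.0,"grip": 0.05},
  {"x": 0.0,"y": 0.0,"z": -0.15,"roll": 0.0,"grip": 0.05},
  {"x": 0.0,"y": 0.0,"z": -0.15,"roll": 0.0,"grip": 0.05},
  {"x": 0.0,"y": 0.0,"z": -0.1,"roll": 0.0,"grip": 0.05},
  {"x": 0.0,"y": 0.0,"z": 0.0,"roll": 0.0,"grip": 0.05},
  {"x": 0.0,"y": 0.0,"z": 0.0,"roll": 0.0,"grip": 0.05},
])

```text
time_s: 15.6
position: [0.5836, 0.1207, 0.178]
tcp_rot: [1.951, 2.459, 0.003]
contact_force: [-3.5, -1.1, 14.1]
width: 0.0109
finger_force: 61.2
```

Request:
apply_moves([
  {"x": 0.04,"y": -0.16,"z": -0.02,"roll": 0.0,"grip": 0.05},
  {"x": 0.04,"y": -0.16,"z": -0.02,"roll": 0.0,"grip": 0.05},
  {"x": 0.04,"y": -0.16,"z": -0.02,"roll": 0.0,"grip": 0.05},
  {"x": 0.04,"y": -0.16,"z": -0.02,"roll": 0.0,"grip": 0.05},
  {"x": 0.0,"y": 0.0,"z": 0.0,"roll": 0.0,"grip": 0.05},
])

```text
time_s: 16.1
position: [0.5865, 0.1106, 0.177]
tcp_rot: [-1.951, -2.461, -0.009]
contact_force: [-5.6, 1.5, 17.1]
width: 0.0112
finger_force: 62.0
```

Run:
```python
from h import *
s=cams.camera('scene'); w=cams.camera('wrist'); st=bot.state(); print(st['position'],st['tcp_rot'],st['contact_force'],st['finger_force'])
a=s['image'][180:300,190:290,::-1]; a=cv2.resize(a,None,fx=5,fy=5,interpolation=cv2.INTER_CUBIC)
b=w['image'][100:330,200:310,::-1]; b=cv2.resize(b,(287,600),interpolation=cv2.INTER_CUBIC)
cv2.imwrite('pics/c5.png',np.hstack([a,b]))
```

```text
[0.58643467 0.11069791 0.17700145] [-1.9508128  -2.4619197  -0.00855358] [-5.49621387  1.63925504 16.62671842] 62.024754881858826
```

View pics/c5.png

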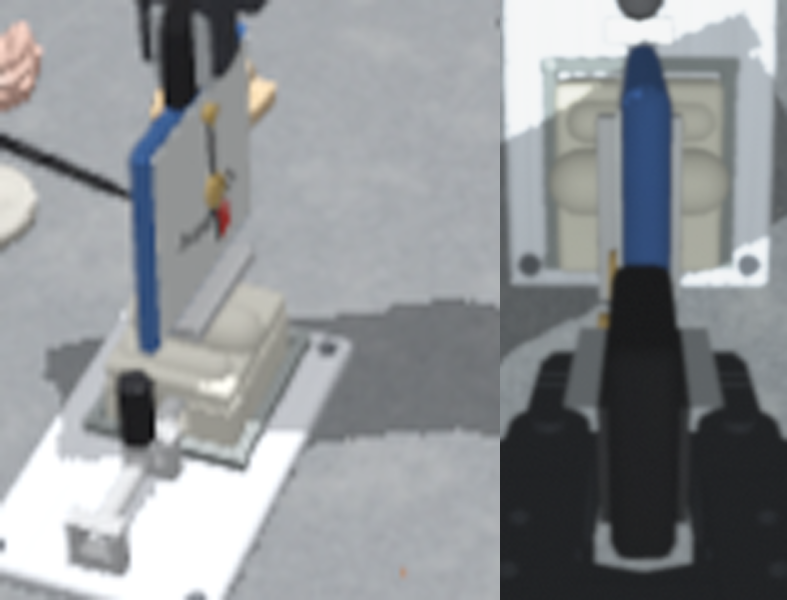

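The gauge is rocking on the ridge and the pointer tip at (213,205) is closing on the red mark at (223,217). The foot's middle is about 9 mm right of the ridge, which is acceptable.

Request:
apply_moves([
  {"x": 0.04,"y": -0.16,"z": -0.02,"roll": 0.0,"grip": 0.05},
  {"x": 0.04,"y": -0.16,"z": -0.02,"roll": 0.0,"grip": 0.05},
  {"x": 0.04,"y": -0.16,"z": -0.02,"roll": 0.0,"grip": 0.05},
  {"x": 0.04,"y": -0.16,"z": -0.03,"roll": 0.0,"grip": 0.05},
  {"x": 0.04,"y": -0.16,"z": -0.03,"roll": 0.0,"grip": 0.05},
  {"x": 0.04,"y": -0.16,"z": -0.03,"roll": 0.0,"grip": 0.05},
  {"x": 0.0,"y": 0.0,"z": 0.0,"roll": 0.0,"grip": 0.05},
  {"x": 0.0,"y": 0.0,"z": 0.0,"roll": 0.0,"grip": 0.05},
  {"x": 0.0,"y": 0.0,"z": 0.0,"roll": 0.0,"grip": 0.05},
  {"x": 0.0,"y": 0.0,"z": 0.0,"roll": 0.0,"grip": 0.05},
])

```text
time_s: 17.2
position: [0.5911, 0.0899, 0.1728]
tcp_rot: [1.952, 2.462, 0.005]
contact_force: [-2.9, 0.9, 10.2]
width: 0.0112
finger_force: 63.2
```

Request:
apply_moves([
  {"x": 0.0,"y": 0.0,"z": 0.0,"roll": 0.0,"grip": 0.05},
  {"x": 0.0,"y": 0.0,"z": 0.0,"roll": 0.0,"grip": 0.05},
  {"x": 0.0,"y": 0.0,"z": 0.0,"roll": 0.0,"grip": 0.05},
  {"x": 0.0,"y": 0.0,"z": 0.0,"roll": 0.0,"grip": 0.05},
  {"x": 0.0,"y": 0.0,"z": 0.0,"roll": 0.0,"grip": 0.05},
  {"x": 0.0,"y": 0.0,"z": 0.0,"roll": 0.0,"grip": 0.05},
  {"x": 0.0,"y": 0.0,"z": 0.0,"roll": 0.0,"grip": 0.05},
  {"x": 0.0,"y": 0.0,"z": 0.0,"roll": 0.0,"grip": 0.05},
])

```text
time_s: 18.0
position: [0.5911, 0.0899, 0.1728]
tcp_rot: [1.952, 2.462, 0.005]
contact_force: [-2.9, 0.0, 9.7]
width: 0.0109
finger_force: 63.2
```

Run:
```python
from h import *
import pickle
s=cams.camera('scene'); w=cams.camera('wrist'); st=bot.state(); print(st['position'],st['tcp_rot'],st['contact_force'],st['finger_force'])
pickle.dump((s,w),open('d6.pkl','wb'))
a=s['image'][190:255,205:250,::-1]; a=cv2.resize(a,(415,600),interpolation=cv2.INTER_CUBIC)
b=w['image'][100:330,200:310,::-1]; b=cv2.resize(b,(287,600),interpolation=cv2.INTER_CUBIC)
cv2.imwrite('pics/c6.png',np.hstack([a,b]))
```

```text
[0.59111654 0.08997268 0.17282203] [1.95167702 2.46180681 0.00466996] [-4.02916836  0.8268752   9.05278675] 63.17028880119324
```

View pics/c6.png

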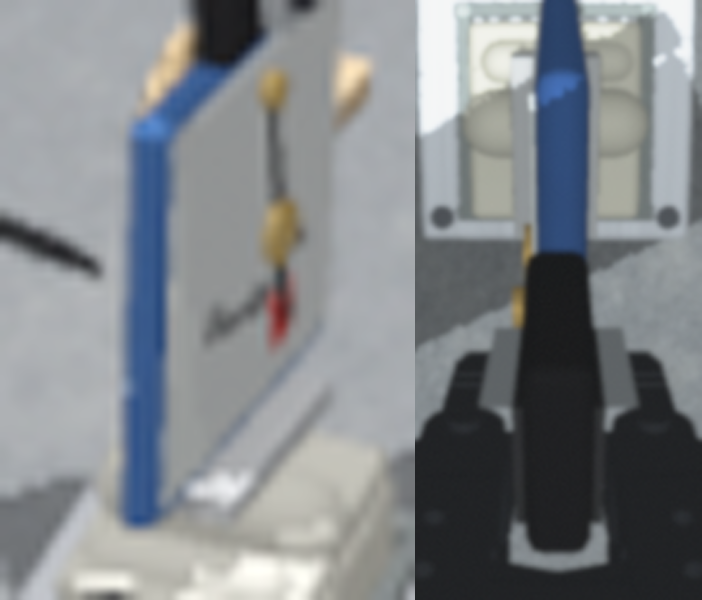

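The pointer tip now overlaps the red mark at (280,300) as seen by the scene camera. The wrist view shows the foot still crossing the ridge. I'll check for parallax using the dial plane.

Run:
```python
from h import *
import pickle
from scipy.ndimage import map_coordinates as mc
def proj(c,X): p=c['R']@X+c['t']; return c['fx']*p[0]/p[2]+c['cx'],c['fy']*p[1]/p[2]+c['cy']
def samp(s,X):
    uv=np.array([proj(s,x) for x in X]); return np.array([mc(s['image'][...,k].astype(float),[uv[:,1],uv[:,0]],order=1) for k in range(3)]).T
yaw=np.radians(13.2); n=np.array([np.cos(yaw),np.sin(yaw),0]); l=np.array([-np.sin(yaw),np.cos(yaw),0]); up=np.array([0,0,1])
def run(s,tcp,a,front,hs,ys):
    L=l*np.cos(a)+up*np.sin(a); U=up*np.cos(a)-l*np.sin(a)
    # grip at tcp+19mm up = 135 mm up the gauge
    O=np.array(tcp)+up*.019-U*.135-n*front
    for h in hs:
        c=samp(s,[O+U*h/1000+L*y/1000 for y in ys]); print(h,' '.join('%d:%d/%d/%d'%(y,*k) for y,k in zip(ys,c)))
s,w=pickle.load(open('d4.pkl','rb')); tc=(.5811,.1101,.2073)
print('edges'); run(s,tc,0,.005,(60,),list(range(48,66,2))+list(range(-66,-46,2)))
print('mark'); run(s,tc,0,.0055,(25,29,33),range(-32,6,2))
print('now mark'); s,w=pickle.load(open('d6.pkl','rb')); tc=(.5911,.08997,.1728); run(s,tc,.235,.0055,(25,29,33),range(-32,6,2))
t=cams.camera('top'); 
for a in(.235,):
    L=l*np.cos(a)+up*np.sin(a); U=up*np.cos(a)-l*np.sin(a); O=np.array(tc)+up*.019-U*.135-n*.006
    print('top piv,tip0,mark',[proj(t,O+U*.098-U*.07*np.cos(m)+L*.07*np.sin(m)) for m in(0,-.2,-.3)],proj(t,O+U*.098))
u,v=map(int,proj(t,O+U*.03)); i=t['image'][v-8:v+9,u-12:u+13].astype(int)
print(u,v); print('R-G');[print(' '.join('%4d'%x for x in r)) for r in i[...,0]-i[...,1]]
```

```text
edges
60 48:118/127/137 50:94/108/129 52:68/87/120 54:56/79/117 56:49/75/116 58:48/75/118 60:48/75/118 62:48/75/118 64:57/81/121 -66:167/171/175 -64:166/170/174 -62:165/170/174 -60:164/168/172 -58:161/165/168 -56:159/162/165 -54:157/160/162 -52:153/156/158 -50:150/153/154 -48:148/151/151
mark
25 -32:144/137/138 -30:143/124/124 -28:142/101/100 -26:141/73/71 -24:141/70/68 -22:141/67/65 -20:141/63/61 -18:137/68/66 -16:128/79/78 -14:117/82/81 -12:105/89/89 -10:107/104/104 -8:112/114/114 -6:128/131/132 -4:140/143/144 -2:143/147/147 0:144/147/148 2:144/147/148 4:144/147/147
29 -32:143/140/140 -30:144/127/126 -28:144/107/106 -26:142/85/84 -24:143/70/69 -22:143/56/55 -20:143/47/45 -18:137/44/43 -16:130/48/47 -14:125/61/60 -12:106/70/70 -10:95/82/82 -8:91/94/94 -6:114/117/117 -4:133/136/136 -2:144/147/147 0:144/147/147 2:144/147/147 4:144/147/147
33 -32:144/146/146 -30:144/139/139 -28:146/123/123 -26:148/102/101 -24:149/88/85 -22:150/74/70 -20:150/59/56 -18:147/56/54 -16:139/48/47 -14:127/44/43 -12:102/51/51 -10:80/62/63 -8:68/69/71 -6:96/98/99 -4:123/126/127 -2:139/142/143 0:141/145/145 2:14
[... 2604 characters left out ...]
   -2   -3   -4   -4   -3   -2   -1    0   -1    0    0    0    0    1   -2
  -4   -3   -3   -3   -2   -3   -3   -3   -4   -3   -3   -3   -3   -3   -3   -1   -1   -1    0   -1   -1   -1    0    1   -1
  -5   -3   -3   -2   -3   -3   -2   -3   -3   -3   -2   -3   -3   -3   -3   -2   -1    0   -1    0    0    0    0   -1   -1
  -2   -3   -3   -3   -2   -2   -2   -3   -3   -4   -2   -4   -3   -3   -2   -1   -1    0   -1   -1    0    0   -1   -1   -2
  -3   -3   -3   -3   -2   -2   -2   -3   -3   -4   -2   -3   -3   -3   -2   -1   -1   -1   -1    0   -1   -1   -2   -1   -3
  -2   -2   -3   -2   -2   -1   -1   -3   -3   -3   -3   -3   -3   -3   -2   -1   -1   -1   -1    0   -1    0   -1   -2   -2
```

```bash
python3 -c "
from rig import bot
print(bot.state()['contact_force'],bot.state()['time_s'],bot.hand_in())"
```

```text
the job is handed in; nothing more can be done
[-4.5415519   0.75469666 10.32137933] 18.15 None
```

I handed the job in at 18.15 s: the bolt is against its stop, and the held gauge presses on the high ridge with about 10 N. By my measurements the pointer tip is roughly 0–3 mm from the middle of the red mark, but the hand-in returned no verdict, so I can't confirm it passed.

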